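Stroke the griddle's air flaps shut

ROBOT

A 6-joint arm with a two-finger parallel gripper is mounted at the origin on the work surface. World frame = base frame: x ahead of the robot, y to its left, z up, the work surface at z = 0. Lengths are in m, angles in rad, forces in N, time in s.
With the tool pointing down it reaches from about 0.225 to 0.875 m from the base axis. Payload 3.4 kg.
Tool frame: the origin (TCP) lies midway between the tips of the shut fingers; the grasp point (between the pads) lies 19 mm behind it; z points along the fingers, x is the direction in which the jaws open and shut, and the axes are right-handed (so a half turn about z gives the same grasp; the last joint's range is limited). The gripper opens to 85 mm and grips with 20 to 120 N. Pads are 22 mm wide; open, the fingers measure 114 mm over their backs; the gripper's body (76 mm by 85 mm) begins 54 mm behind the grasp point. The pads swing forward as they close: fully open they stand 13 mm farther back than shut.
Start: joints at [0.981, 0.276, 1.505, -0, 1.361, -0.121], TCP at [0.26, 0.513, 0.231] pointing down, gripper open.
Joint ranges: [-2.89, 2.89], [-0.75, 2.08], [0.22, 2.7], [-1.18, 4.32], [0.11, 2.71], [-2.7, 2.7]. Speed limits (rad/s): [2.57, 2.57, 3.14, 3.14, 3.14, 3.14].

INTERFACE

Orientations are given as a unit quaternion [x, y, z, w].
In Python, from plant import get_obs, capture, calibration, sign_off, nets gives the robot as it stands.
- The arm moves only by the tool servo_tool, never from a script. Its argument "increments" is a list that holds one entry, the list of rows, each a list of 6 numbers: the shift along the tool's x, y, z as a fraction of full scale, then the turn, a rotation vector about the tool's x, y, z as a fraction of full scale. A call has exactly 10 rows; each row is the pose to reach, as a shift and turn from the pose commanded when the call began, along the tool's axes at that moment; what a row does not reach only later rows make up. Full scale, the value 1, is 0.3 m for a shift and 2 rad for a turn. A row lasts 1/10 s, in which the tool goes at most 50 mm and 8.59 degrees, less where a joint would pass 70% of its speed; a pose out of reach is approached as far as the arm can. A call with a number of a shift or a turn outside -1 to 1 is refused whole. A call with a gripper value outside its range is refused whole. "grip" is the opening, from 0 (shut) to 1 (fully open), set as the call begins (left out, the last holds). The fingers move at their own pace and stop on an object; "newtons" is the grip in N (left out, the last holds). Time passes only in rows, so rows that repeat a pose let the fingers close, or fill a call up. It gives the time, the measured TCP pose, the force and the opening at its end, in the units of the state.
- get_obs(): the state, without advancing time (a new reading comes with each control period).
- capture(name): name is "scene" or "top"; returns the picture (384x512x3 uint8, red, green, blue); there is no depth.
- calibration(name): a dict with "fx", "fy", "cx", "cy" (pixels), "world_from_camera" (4x4, takes a point from camera to world coordinates). Camera axes: x right, y up, looking along -z (the intrinsics and any distortion apply to the point x, -y, -z); pixel columns grow to the right and rows downward; lengths in m; the calibration is good to about 2 mm. A picture is of the moment at which its call begins. calibration takes no time and is no camera call.
- sign_off(): hands the job in, once; it reports no verdict.
Trained networks look in the newest picture that a camera, given by its name, has taken for a name from the list of things; names that differ only in an ending like _2 or _b are one class to them, and where a whole thing is asked for, a point or a joint stands for the part that bears it (a point fixed in the world has none). Each returns a list of dicts, best first, with "p" (0 to 1); they miss things now and then, are a little off and sometimes report something else, mostly with a low value. They report only what shows in the picture. A call takes as long as a camera call.
- nets.spot_in(camera, thing): "rect" ([left, top, width, height] in pixels, round what is visible of it).
- nets.regions_of(camera, thing): "mask" (384x512 bool, what is visible of it) and "rect" ([left, top, width, height] in pixels, round what is visible of it).
- nets.pinpoint(camera, thing): "at" ([row, column] in pixels: a listed point, or the origin of a listed thing).
The state is a dict: "time": time; "joint_pos": joint angles; "qd": joint speeds; "joint_efforts": joint torques, N m; "position": TCP position; "tool_rot": TCP orientation; "force": force on the tool from outside, world axes, zero at the start; "ft_torque": the same for the moment, N m; "width": opening from 0.0 (shut) to 1.0 (fully open).
Only numpy, scipy, OpenCV 4.12 (cv2) and the standard library are available. Lean on these libraries where they do the work, as an engineer would, in place of code of your own. Each camera call takes 0.05 s, during which the arm holds its last target. There are 200 camera calls.

TASK

Shut the griddle's four air flaps by running the fingertips lightly along the curved row: begin at the flap nearest the loop handle and follow the arc away from the handle, folding each flap down flat in turn. Do not press hard, pinch or grasp anything, and leave the press weight, the crackers and the jar as they stand.

Things in the scene. Friction and masses are not known exactly. Their poses are not given: they have to be found in the camera images.
- griddle: Fixed round dark iron griddle, 360 mm across, flat top 60 mm above its origin (centre of its underside, on the bench; z up). A steel loop handle sticks out 48 mm from the rim at angle -1.7 rad (about z from its x axis, counterclockwise from above). Four steel air flaps in a curved row on a 120 mm radius circle at -0.9, -0.3, 0.3, 0.9 rad; nothing else within 40 mm of them.
- hinge1 (a point): Middle of the hinge line of flap 1 (first, nearest the loop handle), at angle -0.9 rad on the 120 mm circle and 3 mm above the griddle's top. The hinge barrel is 6 mm thick, runs radially and, with its side lugs, is 48 mm long. The point's axes are parallel to the griddle's.
- flap1 (a joint): Flap 1: steel leaf 36 mm wide (radially), 32 mm hinge to free edge, 4 mm thick. 0 = shut flat, free edge counterclockwise of the hinge (away from the loop handle), top 5 mm above the griddle; 1.57 = upright; 1.9 = end stop, leaning back. Starts at 1.3 to 1.9. Turns easily (under 0.5 N at the free edge), stays put near upright, falls shut by itself below about 1.1.
- hinge2 (a point): Middle of the hinge line of flap 2 (second), at angle -0.3 rad on the 120 mm circle and 3 mm above the griddle's top. The hinge barrel is 6 mm thick, runs radially and, with its side lugs, is 48 mm long. The point's axes are parallel to the griddle's.
- flap2 (a joint): Flap 2: steel leaf 36 mm wide (radially), 32 mm hinge to free edge, 4 mm thick. 0 = shut flat, free edge counterclockwise of the hinge (away from the loop handle), top 5 mm above the griddle; 1.57 = upright; 1.9 = end stop, leaning back. Starts at 1.3 to 1.9. Turns easily (under 0.5 N at the free edge), stays put near upright, falls shut by itself below about 1.1.
- hinge3 (a point): Middle of the hinge line of flap 3 (third), at angle 0.3 rad on the 120 mm circle and 3 mm above the griddle's top. The hinge barrel is 6 mm thick, runs radially and, with its side lugs, is 48 mm long. The point's axes are parallel to the griddle's.
- flap3 (a joint): Flap 3: steel leaf 36 mm wide (radially), 32 mm hinge to free edge, 4 mm thick. 0 = shut flat, free edge counterclockwise of the hinge (away from the loop handle), top 5 mm above the griddle; 1.57 = upright; 1.9 = end stop, leaning back. Starts at 1.3 to 1.9. Turns easily (under 0.5 N at the free edge), stays put near upright, falls shut by itself below about 1.1.
- hinge4 (a point): Middle of the hinge line of flap 4 (last), at angle 0.9 rad on the 120 mm circle and 3 mm above the griddle's top. The hinge barrel is 6 mm thick, runs radially and, with its side lugs, is 48 mm long. The point's axes are parallel to the griddle's.
- flap4 (a joint): Flap 4: steel leaf 36 mm wide (radially), 32 mm hinge to free edge, 4 mm thick. 0 = shut flat, free edge counterclockwise of the hinge (away from the loop handle), top 5 mm above the griddle; 1.57 = upright; 1.9 = end stop, leaning back. Starts at 1.3 to 1.9. Turns easily (under 0.5 N at the free edge), stays put near upright, falls shut by itself below about 1.1.
- press: Loose iron press weight with a small knob on top, 60 mm across, 52 mm tall, near the centre of the griddle; origin at the centre of its underside. To be left alone.
- cracker1: Loose cracker 62 x 40 x 8 mm on the griddle's top, on the side away from the flaps; origin at the centre of its underside. To be left alone.
- cracker2: Loose cracker 62 x 40 x 8 mm on the griddle's top, on the side away from the flaps; origin at the centre of its underside. To be left alone.
- jar: Loose closed jar, 68 mm across, 95 mm tall, standing on the bench beside the griddle; origin at the centre of its underside. To be left alone.

How it is judged:
On the way, in this order (a step that is already met when the one before it is completed fails the run):
1. flap 1 is shut (the one nearest the loop handle) (value of joint flap1 below 0.15 rad), for 0.1 s.
2. flap 2 is shut (next along the row) (value of joint flap2 below 0.15 rad), for 0.1 s.
3. flap 3 is shut (next along the row) (value of joint flap3 below 0.15 rad), for 0.1 s.
4. flap 4 is shut (next along the row) (value of joint flap4 below 0.15 rad), for 0.1 s.
At the end, for the whole second after the job is handed in: All four flaps lie shut (each joint below 0.15 rad) and still, and the press weight, both crackers and the jar are within 15 mm of where they started (value of joint each of flap1, flap2, flap3, flap4 below 0.15 rad and velocity of joint each of flap1, flap2, flap3, flap4 below 0.1 rad/s and distance of each of press, cracker1, cracker2, jar from where it was at the start of the episode below 0.015 m); the robot touches nothing.
It fails at once if the griddle or a flap is pressed or pinched hard (over 15 N) (contact force between the fingers and griddle above 15 N).
It fails at once if the arm or gripper body leans on the griddle (over 15 N) (contact force between the arm and griddle above 15 N).
It fails at once if the press weight, a cracker or the jar is shifted or lifted more than 15 mm (distance of any of press, cracker1, cracker2, jar from where it was at the start of the episode above 0.015 m).
It fails at once if the fingers grip or push the press weight, a cracker or the jar (over 5 N) (contact force between the fingers and press above 5 N or contact force between the fingers and cracker1 above 5 N or contact force between the fingers and cracker2 above 5 N or contact force between the fingers and jar above 5 N).
It also fails if it takes over 42 s, if anything falls off the work surface, if the arm or the gripper's body presses on something with over 40 N, if the wrist force passes 120 N, or if a joint passes its speed limit or range.

## Working session

There is one attempt and no reset: what is moved stays moved. The work goes in short steps, Python scripts to look and compute and a tool call to move; the robot and the scene stay as the last step left them, time stands still between calls to the robot, and variables do not carry over. Pictures are saved under pics/ and viewed, about 8 in all and at most 12, crops included, and the job is handed in when it is done.

Besides the shell and the picture viewer there is one more tool, called after ">>>" by a JSON object that holds its "method" and its "body". servo_tool: Moves the arm, as the interface text tells. Shift numbers are shares of 0.3 m and turn numbers shares of 2 rad, none past 1 either way. Its arguments: {"type":"object","properties":{"increments":{"type":"array","items":{"type":"array","items":{"type":"array","items":{"type":"number","minimum":-1,"maximum":1}}}},"grip":{"type":"number"},"newtons":{"type":"number"}},"required":["increments"]}

```bash
mkdir -p pics
cat > h.py <<'E'
import numpy as np, cv2
from plant import get_obs, capture, calibration, sign_off, nets
def ray(cam,rc):
    c=calibration(cam);T=np.array(c["world_from_camera"])
    d=np.array([(rc[1]-c["cx"])/c["fx"],-(rc[0]-c["cy"])/c["fy"],-1.]);return T[:3,3],T[:3,:3]@d
def onz(cam,rc,z):
    o,d=ray(cam,rc);return o+d*(z-o[2])/d[2]
def tri(rs):
    A=0;b=0
    for o,d in rs:
        d=d/np.linalg.norm(d);P=np.eye(3)-np.outer(d,d);A=A+P;b=b+P@o
    return np.linalg.solve(A,b)
def proj(cam,p):
    c=calibration(cam);T=np.linalg.inv(np.array(c["world_from_camera"]));q=T[:3,:3]@p+T[:3,3]
    return c["cy"]-c["fy"]*q[1]/-q[2], c["cx"]+c["fx"]*q[0]/-q[2]
E
python3 - <<'E'
from h import *
print(calibration("top").keys())
for c in("scene","top"):
    im=capture(c);cv2.imwrite(f"pics/{c}0.png",im[:,:,::-1])
    for t in("griddle","hinge1","hinge2","hinge3","hinge4","press","jar","cracker1"):
        r=nets.pinpoint(c,t)
        print(c,t,[(round(x["p"],2),np.round(x["at"],1).tolist(),np.round(onz(c,x["at"],0 if t in("griddle","jar") else .06),3).tolist()) for x in r[:5]])
print(get_obs())
E
```

```text
dict_keys(['fx', 'fy', 'cx', 'cy', 'world_from_camera'])
scene griddle [(0.9, [200.4, 285.9], [0.572, -0.048, 0.0])]
scene hinge1 [(0.91, [186.0, 330.6], [0.677, 0.012, 0.06]), (0.72, [206.1, 314.7], [0.697, -0.092, 0.06]), (0.55, [211.9, 291.1], [0.665, -0.149, 0.06])]
scene hinge2 [(0.91, [186.0, 330.6], [0.677, 0.012, 0.06]), (0.72, [206.1, 314.7], [0.697, -0.092, 0.06]), (0.55, [211.9, 291.1], [0.665, -0.149, 0.06])]
scene hinge3 [(0.91, [186.0, 330.6], [0.677, 0.012, 0.06]), (0.72, [206.1, 314.7], [0.697, -0.092, 0.06]), (0.55, [211.9, 291.1], [0.665, -0.149, 0.06])]
scene hinge4 [(0.91, [186.0, 330.6], [0.677, 0.012, 0.06]), (0.72, [206.1, 314.7], [0.697, -0.092, 0.06]), (0.55, [211.9, 291.1], [0.665, -0.149, 0.06])]
scene press [(0.62, [184.9, 293.6], [0.596, -0.046, 0.06])]
scene jar [(0.69, [244.3, 120.2], [0.366, -0.458, -0.0])]
scene cracker1 [(0.68, [169.1, 252.3], [0.454, -0.052, 0.06]), (0.49, [160.2, 289.8], [0.507, 0.054, 0.06])]
top griddle [(0.73, [165.4, 235.7], [0.564, -0.058, 0.0])]
top hinge1 [(0.88, [154.7, 285.2], [0.588, -0.186, 0.06]), (0.87, [124.9, 266.4],
[... 1024 characters left out ...]
.06])]
{'time': 0.9, 'joint_pos': array([ 9.80946464e-01,  2.75888151e-01,  1.50490453e+00,  7.07959202e-06,
        1.36072014e+00, -1.21024227e-01]), 'qd': array([ 3.08205700e-05,  1.14856313e-03, -5.74996104e-04, -1.60174206e-04,
       -1.31373795e-03, -7.99510973e-04]), 'joint_efforts': array([-3.71407477e-04, -4.16651058e+01, -2.46100026e+01, -5.01246377e-04,
       -2.91935964e-05,  5.67108728e-06]), 'position': array([0.25983492, 0.51296841, 0.23133296]), 'tool_rot': array([ 8.52009467e-01,  5.23526377e-01,  3.48371791e-05, -1.97840833e-05]), 'force': array([0.88499114, 0.56032881, 1.22455385]), 'ft_torque': array([-0.02226965,  0.01589808,  0.01515717]), 'width': 1.0011760863106023}
```

View pictures.

Run:
```python
import cv2,numpy as np
a=cv2.imread("pics/top0.png")[70:270,140:420];b=cv2.imread("pics/scene0.png")[130:270,200:400]
cv2.imwrite("pics/a.png",cv2.resize(a,(784,560),interpolation=2));cv2.imwrite("pics/b.png",cv2.resize(b,(800,560),interpolation=2))
```

```text
(no output)
```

View pics/a.png

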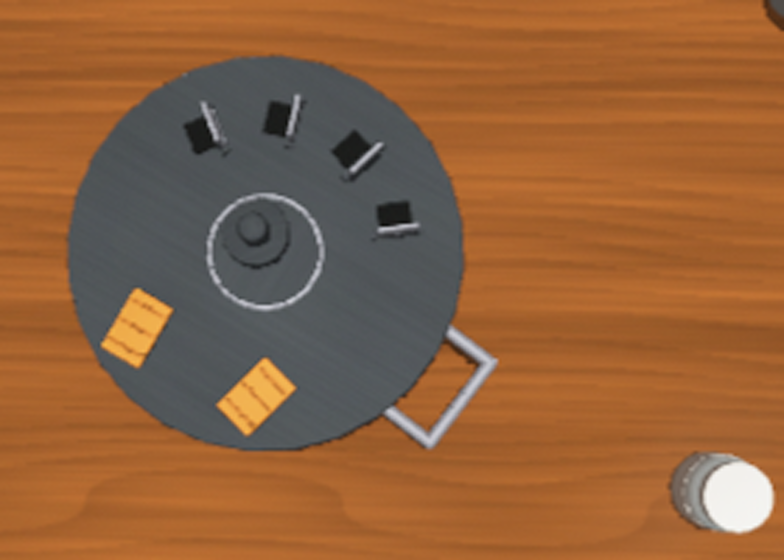

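View pics/b.png

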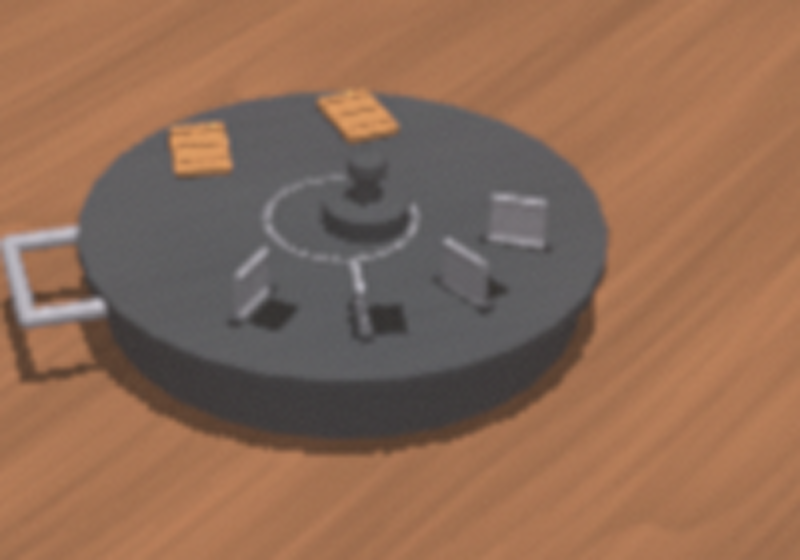

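Top view: the handle is at lower right (crop ~462,403). The four flaps are all open, the first at crop (397,232), then running counterclockwise to (215,125). The ring centre is at crop (266,251). The scene view agrees. Next I fit the griddle pose.

Run:
```python
from h import *
from scipy.optimize import least_squares
A=np.array([-.9,-.3,.3,.9])
H={"top":[(154.7,285.2),(124.9,266.4),(114.4,243.9),(115,221.1)],"scene":[None,(211.9,291.1),(206.1,314.7),(186,330.6)]}
c=onz("top",(160,235),.06);c2=onz("scene",(130+214/4,200+341/4),.06);print("centre",c,c2)
def hp(p):return np.c_[p[0]+.12*np.cos(p[2]+A),p[1]+.12*np.sin(p[2]+A),np.full(4,p[3])]
def f(p,full=0):
    r=[]
    for k in H:
        for h,q in zip(hp(p),H[k]):
            if q is not None:r+=list(np.subtract(proj(k,h),q))
    r+=list(3*np.subtract(proj("top",np.array([p[0],p[1],.06])),(160,235)))
    return r
s=least_squares(f,[c[0],c[1],-.53,.063],loss="soft_l1");print(s.x);print(np.round(f(s.x),1));print(np.round(hp(s.x),3))
p=s.x
for k in("top","scene"):
    im=cv2.resize(cv2.imread(f"pics/{k}0.png"),None,fx=3,fy=3,interpolation=2)
    d=lambda q,col:cv2.circle(im,(int(3*q[1]+1.5),int(3*q[0]+1.5)),2,col,-1)
    for h in hp(p):d(proj(k,h),(0,0,255))
    for t in np.arange(0,6.28,.1):d(proj(k,np.array([p[0]+.18*np.cos(t),p[1]+.18*np.sin(t),.06])),(0,255,0))
    for r in(.18,.228):d(proj(k,np.array([p[0]+r*np.cos(p[2]-1.7),p[1]+r*np.sin(p[2]-1.7),.05])),(255,255,0))
    cv2.imwrite(f"pics/o{k}.png",im[240:750,450:1000] if k=="top" else im[390:800,550:1150])
a=cv2.imread("pics/otop.png");b=cv2.imread("pics/oscene.png");b=cv2.resize(b,(a.shape[1],376))
cv2.imwrite("pics/o.png",cv2.resize(np.vstack([a,b]),None,fx=.67,fy=.67))
```

```text
centre [ 0.57159729 -0.05953688  0.06      ] [ 0.57401979 -0.05401943  0.06      ]
[ 0.57213057 -0.05953465 -0.47095238  0.05464958]
[-3.  -3.5  2.1  2.4 -0.4  0.4  2.  -4.4 -0.4 -1.  -1.3  0.4  5.7 -3.2
 -0.6  0. ]
[[ 0.596 -0.177  0.055]
 [ 0.658 -0.143  0.055]
 [ 0.69  -0.08   0.055]
 [ 0.681 -0.01   0.055]]
```

View pics/o.png

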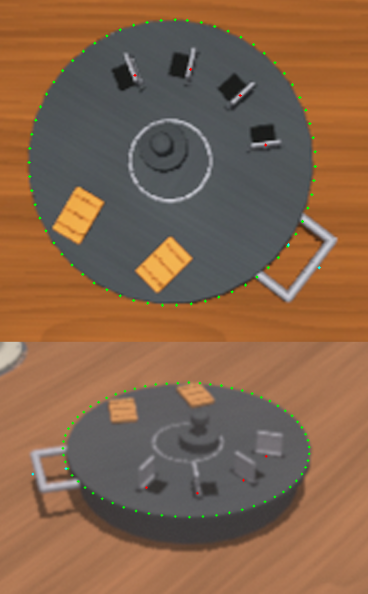

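The fitted rim matches both views, so the centre is (0.572, −0.060), the top is at z = 0.06 and the yaw is about −0.5. Now I shut the gripper and go over to the handle side of flap 1.

>>> {"method": "servo_tool", "body": {"increments": [[[-0.04,0.048,0,0,0,0],[-0.12,0.143,0,0,0,0],[-0.21,0.248,0,0,0,0],[-0.307,0.362,0,0,0,0],[-0.404,0.477,0,0,0,0],[-0.5,0.59,0,0,0,0],[-0.6,0.705,0,0,0,0],[-0.69,0.81,0,0,0,0],[-0.77,0.905,0,0,0,0],[-0.808,0.953,0,0,0,0]]], "grip": 0}}

```text
time: 1.9
position: [0.4057, 0.164, 0.2315]
tool_rot: [0.853, 0.522, -0.0, 0.001]
force: [-0.5, 0.4, 0.6]
width: 0.001
```

>>> {"method": "servo_tool", "body": {"increments": [[[-0.04,0.048,0,0,0,0],[-0.12,0.143,0,0,0,0],[-0.21,0.248,0,0,0,0],[-0.307,0.362,0,0,0,0],[-0.404,0.477,0,0,0,0],[-0.5,0.59,0,0,0,0],[-0.6,0.705,0,0,0,0],[-0.69,0.81,0,0,0,0],[-0.77,0.905,0,0,0,0],[-0.808,0.953,0,0,0,0]]]}}

```text
time: 2.9
position: [0.5509, -0.1815, 0.231]
tool_rot: [0.853, 0.522, -0.0, 0.001]
force: [0.0, 1.0, 0.2]
width: -0.0
```

Run:
```python
from h import *
o=get_obs();print(o["time"],o["position"],o["tool_rot"],o["width"])
q=o["tool_rot"];psi=2*np.arctan2(q[1],q[0])
C=np.array([.572,-.06]);ex=np.array([np.cos(psi),np.sin(psi)]);ey=np.array([np.sin(psi),-np.cos(psi)])
P=lambda a:C+.12*np.array([np.cos(a),np.sin(a)])
def r(a,b):d=P(b)-P(a);return [round(float(d@ex)/.3,3),round(float(d@ey)/.3,3)]
d=P(-1.75)-o["position"][:2];print("to start",d@ex/.3,d@ey/.3,(o["position"][2]-.076)/.3)
g=np.linspace(-1.75,.75,41)
for k in range(4):print([r(g[10*k],x) for x in g[10*k+1:10*k+11]])
im=capture("top");cv2.imwrite("pics/t1.png",cv2.resize(im[70:270,140:340,::-1],None,fx=3,fy=3))
```

```text
2.9 [ 0.55094075 -0.18153909  0.23102606] [ 8.52772321e-01  5.22282459e-01 -3.80640108e-04  5.06111806e-04] -0.0004280863986045478
to start 0.009775626394025454 -0.0062231015595819944 0.5167535259767966
[[0.008, 0.024], [0.017, 0.047], [0.028, 0.069], [0.04, 0.091], [0.054, 0.112], [0.069, 0.132], [0.085, 0.151], [0.102, 0.17], [0.121, 0.186], [0.14, 0.202]]
[[0.02, 0.015], [0.041, 0.028], [0.063, 0.04], [0.086, 0.05], [0.109, 0.059], [0.133, 0.067], [0.157, 0.073], [0.182, 0.078], [0.207, 0.081], [0.232, 0.082]]
[[0.025, -0.0], [0.05, -0.002], [0.075, -0.005], [0.099, -0.01], [0.123, -0.016], [0.147, -0.024], [0.17, -0.033], [0.193, -0.044], [0.215, -0.056], [0.236, -0.069]]
[[0.02, -0.015], [0.039, -0.031], [0.058, -0.048], [0.075, -0.066], [0.091, -0.085], [0.106, -0.105], [0.119, -0.126], [0.131, -0.148], [0.142, -0.171], [0.151, -0.194]]
```

>>> {"method": "servo_tool", "body": {"increments": [[[0.005,-0.003,0.05,0,0,0],[0.01,-0.006,0.12,0,0,0],[0.01,-0.006,0.2,0,0,0],[0.01,-0.006,0.28,0,0,0],[0.01,-0.006,0.36,0,0,0],[0.01,-0.006,0.42,0,0,0],[0.01,-0.006,0.47,0,0,0],[0.01,-0.006,0.5,0,0,0],[0.01,-0.006,0.517,0,0,0],[0.01,-0.006,0.517,0,0,0]]]}}

```text
time: 3.95
position: [0.5502, -0.1739, 0.076]
tool_rot: [0.852, 0.524, -0.0, -0.0]
force: [0.7, -0.1, 0.3]
width: 0.001
```

Run:
```python
from h import *
o=get_obs();print(o["time"],o["position"],o["force"])
a=capture("top");b=capture("scene")
cv2.imwrite("pics/t2.png",np.vstack([cv2.resize(a[80:180,190:340,::-1],(600,400)),cv2.resize(b[130:250,220:400,::-1],(600,400))])[:, :][::1])
im=cv2.imread("pics/t2.png");cv2.imwrite("pics/t2.png",cv2.resize(im,(450,600)))
```

```text
3.95 [ 0.55019349 -0.17387444  0.07603068] [ 0.69780676 -0.1139015   0.26874447]
```

View pics/t2.png

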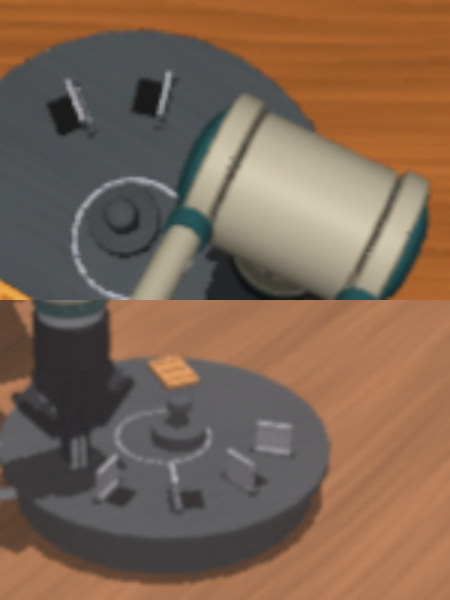

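The fingertips are just on the handle side of flap 1 (scene crop: fingers at about (75,450), flap at (107,475)) and touch nothing. I start the sweep.

>>> {"method": "servo_tool", "body": {"increments": [[[0.008,0.024,0,0,0,0],[0.017,0.048,0,0,0,0],[0.027,0.071,0,0,0,0],[0.039,0.094,0,0,0,0],[0.052,0.116,0,0,0,0],[0.066,0.138,0,0,0,0],[0.082,0.158,0,0,0,0],[0.1,0.177,0,0,0,0],[0.12,0.194,0,0,0,0],[0.14,0.21,0,0,0,0]]]}}

```text
time: 5.05
position: [0.6264, -0.165, 0.0762]
tool_rot: [0.852, 0.524, 0.0, -0.0]
force: [0.6, 0.9, -0.5]
width: 0.003
```

Run:
```python
from h import *
o=get_obs();print(o["time"],o["position"],o["force"])
b=capture("scene")
cv2.imwrite("pics/t3.png",cv2.resize(b[130:250,220:400,::-1],(600,400)))
```

```text
5.05 [ 0.62642401 -0.16499302  0.07615362] [ 0.56507911  0.94308508 -0.50278212]
```

View pics/t3.png

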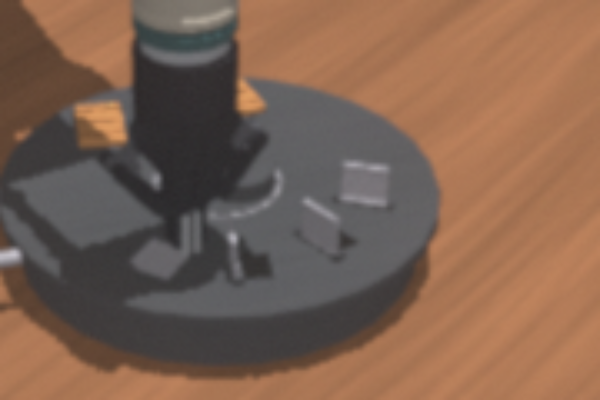

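Flap 1 lies flat (crop ~(158,258)), the fingers are past it at (190,232), and flaps 2–4 are still up. The sweep continues.

>>> {"method": "servo_tool", "body": {"increments": [[[0.02,0.015,0,0,0,0],[0.041,0.028,0,0,0,0],[0.063,0.04,0,0,0,0],[0.086,0.05,0,0,0,0],[0.109,0.059,0,0,0,0],[0.133,0.067,0,0,0,0],[0.157,0.073,0,0,0,0],[0.182,0.078,0,0,0,0],[0.207,0.081,0,0,0,0],[0.232,0.082,0,0,0,0]]]}}

```text
time: 6.1
position: [0.6796, -0.1138, 0.0762]
tool_rot: [0.852, 0.524, 0.0, -0.0]
force: [-0.4, -0.3, 0.3]
width: 0.002
```

>>> {"method": "servo_tool", "body": {"increments": [[[0.025,0,0,0,0,0],[0.05,-0.002,0,0,0,0],[0.075,-0.005,0,0,0,0],[0.099,-0.01,0,0,0,0],[0.123,-0.016,0,0,0,0],[0.147,-0.024,0,0,0,0],[0.17,-0.033,0,0,0,0],[0.193,-0.044,0,0,0,0],[0.215,-0.056,0,0,0,0],[0.236,-0.069,0,0,0,0]]]}}

```text
time: 7.1
position: [0.6926, -0.0412, 0.0762]
tool_rot: [0.852, 0.524, 0.0, -0.0]
force: [-0.1, 0.4, -0.4]
width: 0.005
```

Run:
```python
from h import *
o=get_obs();print(o["time"],o["position"],o["force"])
b=capture("scene")
cv2.imwrite("pics/t4.png",cv2.resize(b[130:250,220:400,::-1],(600,400)))
```

```text
7.1 [ 0.69263348 -0.04118034  0.07619662] [-0.13484864  0.44502068 -0.35127193]
```

View pics/t4.png

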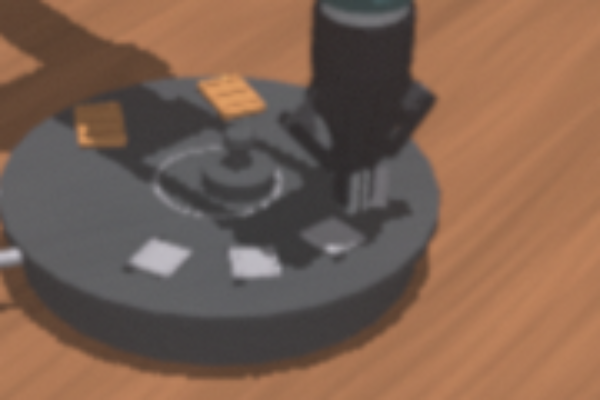

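Flaps 1–3 are flat (crop (160,257), (254,262), (333,236)). The fingers at (368,190) are about to meet flap 4. I finish the arc and lift.

>>> {"method": "servo_tool", "body": {"increments": [[[0.02,-0.015,0,0,0,0],[0.039,-0.031,0,0,0,0],[0.058,-0.048,0,0,0,0],[0.075,-0.066,0,0,0,0],[0.091,-0.085,0,0,0,0],[0.106,-0.105,0,0,0,0],[0.119,-0.126,0,0,0,0],[0.131,-0.148,0,0,0,0],[0.142,-0.171,0,0,0,0],[0.151,-0.194,0,0,0,0]]]}}

```text
time: 8.15
position: [0.6608, 0.0254, 0.0762]
tool_rot: [0.852, 0.524, 0.0, -0.0]
force: [-0.3, 1.0, 0.2]
width: 0.002
```

>>> {"method": "servo_tool", "body": {"increments": [[[0,0,-0.04,0,0,0],[0,0,-0.1,0,0,0],[0,0,-0.18,0,0,0],[0,0,-0.26,0,0,0],[0.04,0,-0.34,0,0,0],[0.12,0,-0.42,0,0,0],[0.22,0,-0.48,0,0,0],[0.32,0,-0.5,0,0,0],[0.38,0,-0.5,0,0,0],[0.4,0,-0.5,0,0,0]]]}}

```text
time: 9.15
position: [0.7159, 0.1334, 0.2262]
tool_rot: [0.852, 0.524, 0.0, -0.0]
force: [0.1, -0.5, -0.3]
width: -0.0
```

Run:
```python
from h import *
o=get_obs();print(o["time"],o["position"],o["force"])
b=capture("scene");a=capture("top")
cv2.imwrite("pics/t5.png",np.vstack([cv2.resize(b[130:250,220:400,::-1],(450,300)),cv2.resize(a[80:240,160:400,::-1],(450,300))]))
for t in("press","jar","cracker1"):print(t,[(round(x["p"],2),np.round(x["at"],1).tolist()) for x in nets.pinpoint("top",t)[:2]])
```

```text
9.15 [0.71590832 0.13336014 0.22615529] [ 0.07354978 -0.49860394 -0.32216414]
press [(0.59, [152.6, 234.8])]
jar [(0.91, [240.6, 391.3])]
cracker1 [(0.69, [187.9, 189.8]), (0.61, [212.3, 232.6])]
```

View pics/t5.png

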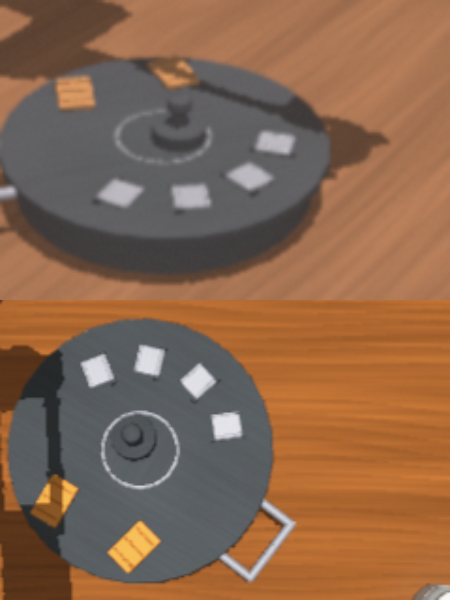

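All four flaps lie flat in both views, the press and crackers look unmoved, and the arm is clear. I hand the job in.

```bash
python3 -c "
from plant import sign_off;print(sign_off())"
```

```text
the job is handed in; nothing more can be done
None
```

All four air flaps are shut. I swept the closed fingertips along the 120 mm arc, starting on the handle side of flap 1, with the tips about 16 mm above the griddle top. The flaps went down in order, 1 to 4.

**Checks that passed:**
- **Flaps:** pictures from both cameras after the sweep show all four flat.
- **Force:** the wrist force was about 1 N or less at the end of every move. I only read it there, so brief peaks during a move were not seen.
- **Time:** the job was handed in at about 9.5 s of the 42 s allowed, with the arm clear of everything.

**Checks that disagreed:**
- **Press, crackers and jar:** the press and crackers look unmoved in the pictures, and the fingers never went near them or the jar. The network's repeat positions differ from the first ones by about 2–4 pixels, roughly 4–9 mm. I put this down to detection noise because the fingers stayed clear of them.
- **Hinge points:** the network's hinge points fitted the model only to within about 6 pixels. I relied on the griddle rim fit, which matched both camera views.

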